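# Draw the rolling pin out of its half-covered box and hold it over the slab

## Robot

A 6-joint arm with a two-finger parallel gripper is mounted at the origin on a cart in front of the work surface, level with it; the furniture and walls round the work are solid. World frame = base frame: x ahead of the robot, y to its left, z up, the work surface at z = 0. Lengths are in m, angles in rad, forces in N, time in s.
With the tool pointing down it reaches from about 0.375 to 0.975 m from the base axis. Payload 3.8 kg.
Tool frame: the origin (TCP) lies between the finger pads; the fingertips stand 17 mm ahead of it and the grasp point (between the pads) lies 2 mm behind it; z points along the fingers, y is the line along which they close (so a half turn about z gives the same grasp; the last joint's range is limited). The gripper opens to 85 mm and grips with 20 to 120 N. Pads are 22 mm wide; open, the fingers measure 114 mm over their backs; the gripper's body (76 mm by 85 mm) begins 54 mm behind the grasp point. The pads swing forward as they close: fully open they stand 13 mm farther back than shut.
Start: joints at [1.093, 0.264, 1.604, -0, 1.274, -0.037], TCP at [0.288, 0.61, 0.248] pointing down, gripper open.
Joint ranges: [-2.63, 2.63], [-0.94, 2.18], [0.31, 2.57], [-1.31, 4.45], [0, 2.66], [-2.55, 2.55]. Speed limits (rad/s): [2.57, 2.57, 3.14, 3.14, 3.14, 3.14].

## Interface

Orientations are given as a rotation vector (axis times angle).
In Python, from workcell import bot gives the robot as it stands.
- The arm moves only by the tool play_rows, never from a script. Its argument "steps" is one flat list of numbers, 4 for each row, row after row: the shift along the tool's x, y, z in m, then the turn about the tool's z in rad. A call has 1 to 10 rows; each row is the pose to reach, as a shift and turn from the pose commanded when the call began, along the tool's axes at that moment; what a row does not reach only later rows make up. A row lasts 1/8 s, in which the tool goes at most 62.5 mm and 10.7 degrees, less where a joint would pass 70% of its speed; a pose out of reach is approached as far as the arm can. A call with a gripper value outside its range is refused whole. "jaw" is the closure in counts, from 0 (fully open) to 255 (shut), set as the call begins (left out, the last holds). The fingers move at their own pace and stop on an object; "grip_force" is the grip in N (left out, the last holds). Time passes only in rows, so rows that repeat a pose let the fingers close. It gives the time, the measured TCP pose, the force, the opening and the grip force at its end, in the units of the state.
- bot.read_state(): the state, without advancing time (a new reading comes with each control period).
- bot.read_camera(name): name is "scene" or "side" or "wrist"; returns a dict with "pixels" (400x640x3 uint8, blue, green, red), "mtx" (3x3 intrinsics, pixels), "R" (3x3) and "t" (3): a world point X has camera coordinates R X + t. Camera axes: x right, y down, z forward; pixel columns grow to the right and rows downward; lengths in m; the calibration is good to about 2 mm. A picture is of the moment at which its call begins. There is no depth.
- bot.finish_job(): hands the job in; it is judged then, once.
The state is a dict: "time": time; "q": joint angles; "joint_vel": joint speeds; "joint_torque": joint torques, N m; "tool_pos": TCP position; "tcp_rot": TCP orientation; "wrist_force": force on the tool from outside, world axes, zero at the start; "torque": the same for the moment, N m; "width": opening from 0.0 (shut) to 1.0 (fully open); "grip_force": force on a finger pad.
Only numpy, scipy, OpenCV 4.12 (cv2) and the standard library are available. Lean on these libraries where they do the work, as an engineer would, in place of code of your own. Each camera call takes 0.05 s, during which the arm holds its last target. There are 200 camera calls.

## Task

Take the small rolling pin out of its half-covered wooden box: the opening is shorter than the pin, so raise the pin's uncovered end and draw it out on the slant, without forcing it against the box. Then hold it level in the gripper above the middle of the round marble slab, about a hand's width up and touching nothing else, and finish while still holding it there; leave the slab, the tins and the shaker where they stand.

Things in the scene. Friction and masses are not known exactly. Their poses are not given: they have to be found in the camera images.
- rolling_pin: loose wooden rolling pin, 240 mm long, about 0.22 kg: pale barrel 34 mm in diameter, 140 mm long; a darker round handle at each end, 18 mm in diameter, 50 mm long. Origin at its centre (and centre of mass); its x axis runs along the pin towards its open end. At the start it lies level in the box, parallel to its long sides, in the middle of its width, its axis 40 mm above the worktop
- pin_covered_end (a point): centre of the pin's end face that starts under the box's cover (120 mm from the pin's centre)
- pin_open_end (a point): centre of the pin's other end face, which starts in the uncovered part of the box (120 mm from the pin's centre)
- pin_box: dark wooden box fixed to the worktop, 272 mm long (x axis), 132 mm wide (y axis), 78 mm high; walls and floor 8 mm thick, inside 256 x 116 mm. A fixed, lighter wooden cover closes its -x end, flush with the rim; the rest of the top is open. Origin at the centre of its underside, z axis up
- opening (a point): centre of the box's opening at rim height (40 mm from the box's origin along its +x, 78 mm above the worktop); the opening is 176 mm long along the box and 116 mm wide
- slab: loose round pale marble pastry slab, 180 mm in diameter and 14 mm thick, lying flat on the worktop; origin at the centre of its underside. Not to be moved
- green_tin: bystander: green food tin with a gold rim, 57 mm in diameter, 72 mm high, beside the box; origin at the centre of its underside
- shaker: bystander: clear and grey salt shaker, 44 mm in diameter, 90 mm high, beside the box; origin at the centre of its underside
- spice_tin: bystander: dark round spice tin with a black lid, 69 mm in diameter, 70 mm high, to the right of the slab; origin at the centre of its underside
- cover_edge (a point): middle of the lower free edge of the cover, 72 mm above the worktop, 48 mm from the box's origin along its -x; the cover is 6 mm thick and reaches from here to the box's -x end
- cradle (a point): point on the box's middle line, 23 mm above the worktop, level with the tops of two ribs across the box floor that carry the barrel: at 42 mm to either side of this point along the box, 12 mm wide along it, reaching 30 mm from the middle line, with small lips to 29 mm height beside the barrel
Mind the look-alikes: they are no part of the job. There is more than one size of the rolling_pin; the one meant has the size given above.

How it is judged:
On the way:
1. the pin leans out through the opening: its open end is above the box's rim while its other end is still under the cover (z of pin_open_end in the frame of pin_box above 0.083 m and x of pin_covered_end in the frame of pin_box below -0.048 m and z of pin_covered_end in the frame of pin_box below 0.072 m), for 0.1 s.
At the end, for the whole second after the job is handed in: the pin is held by the fingers, still, out of the box, its centre within 45 mm (in plan) of the slab's middle and 60 to 220 mm above the worktop, level within about 15 degrees, not touching the slab, the box or the bystanders (horizontal distance between rolling_pin and slab below 0.045 m and height (world z) of rolling_pin between 0.06 and 0.22 m and angle between rolling_pin's own x axis and vertical between 1.3 and 1.84 rad and contact force between rolling_pin and the fingers above 1 N and contact force between rolling_pin and slab below 0.2 N and contact force between rolling_pin and pin_box below 0.2 N and linear speed of rolling_pin below 0.03 m/s and contact force between rolling_pin and green_tin below 0.2 N and contact force between rolling_pin and shaker below 0.2 N and contact force between rolling_pin and spice_tin below 0.2 N); the arm keeps its last pose, push and grip.
It fails at once if the pin is forced against the box with more than 60 N (contact force between rolling_pin and pin_box above 60 N).
It fails at once if the slab is moved more than 25 mm (distance of slab from where it was at the start of the episode above 0.025 m).
It fails at once if a tin or the shaker is moved more than 25 mm or tipped (distance of any of green_tin, shaker, spice_tin from where it was at the start of the episode above 0.025 m or angle between any of green_tin, shaker, spice_tin's own z axis and vertical above 0.5 rad).
It also fails if it takes over 38 s, if anything falls off the work surface, if the arm or the gripper's body presses on something with over 40 N, if the wrist force passes 120 N, or if a joint passes its speed limit or range.

## Working session

There is one attempt and no reset: what is moved stays moved. The work goes in short steps, Python scripts to look and compute and a tool call to move; the robot and the scene stay as the last step left them, time stands still between calls to the robot, and variables do not carry over. Pictures are saved under pics/ and viewed, at most 10 in all, crops included, and the job is handed in when it is done.

Besides the shell and the picture viewer there is one more tool, called after "Emit:" by a JSON object that holds its "api" and its "payload". play_rows: Moves the arm, as the interface text tells. Its arguments: {"type":"object","properties":{"steps":{"type":"array"},"jaw":{"type":"number"},"grip_force":{"type":"number"}},"required":["steps"]}

```bash
mkdir -p pics; ls
python3 - <<'E'
from workcell import bot
import cv2,numpy as np
s=bot.read_state();print(s)
for n in("scene","side","wrist"):
    c=bot.read_camera(n);cv2.imwrite(f"pics/{n}0.png",c["pixels"]);np.savez(f"{n}0.npz",**c);print(n,c["mtx"].tolist(),np.round(c["R"],3).tolist(),c["t"])
a=[cv2.imread(f"pics/{n}0.png") for n in("scene","side")]
E
```

```text
pics
{'time': 0.0, 'q': array([ 1.09309348e+00,  2.64758315e-01,  1.60540139e+00, -3.30157814e-05,
        1.27370620e+00, -3.69357950e-02]), 'joint_vel': array([-1.18806433e-03,  6.42212445e-04, -7.73446701e-05, -3.65633365e-04,
        2.58695568e-04,  7.04524301e-04]), 'joint_torque': array([-3.59966807e-04, -5.15117812e+01, -3.67305386e+01, -4.81179086e-05,
        1.30140755e-02, -1.56828509e-05]), 'tool_pos': array([0.28768426, 0.60984098, 0.24694372]), 'tcp_rot': array([-0.68662929, -3.06507581,  0.00346527]), 'wrist_force': array([ 0.1986101 ,  0.6381754 , -0.42161779]), 'torque': array([-0.00769123, -0.01019985, -0.02266768]), 'grip_force': 0.0, 'width': 0.9987930757670364}
scene [[439.92255960532776, 0.0, 321.7413820233477], [0.0, 439.92255960532776, 202.57223742010953], [0.0, 0.0, 1.0]] [[0.665, -0.746, -0.014], [-0.448, -0.385, -0.807], [0.597, 0.543, -0.591]] [-0.15170472  0.35448369  1.2644018 ]
side [[365.4885155683258, 0.0, 318.64470701035344], [0.0, 365.4885155683258, 196.06251378010933], [0.0, 0.0, 1.0]] [[-0.628, 0.778, -0.002], [0.678, 0.546, -0.491], [-0.381, -0.31, -0.871]] [ 0.10578072 -0.3892216   1.46959213]
wrist [[301.3880377453697, 0.0, 320.5958371436686], [0.0, 301.3880377453697, 199.98215565667476], [0.0, 0.0, 1.0]] [[0.426, 0.905, -0.002], [0.869, -0.409, 0.279], [0.251, -0.121, -0.96]] [-0.67346583 -0.03576063  0.3785183 ]
```

View pics/scene0.png

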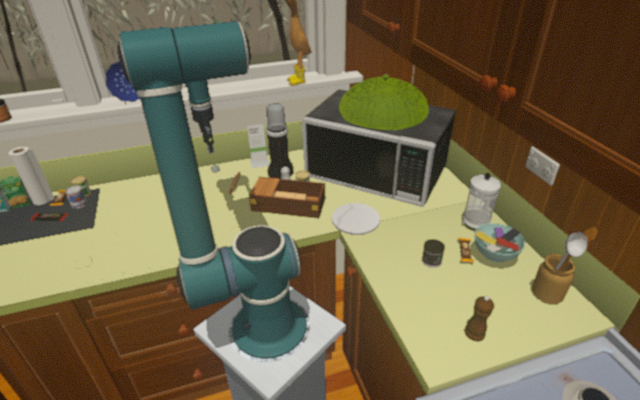

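View pics/side0.png

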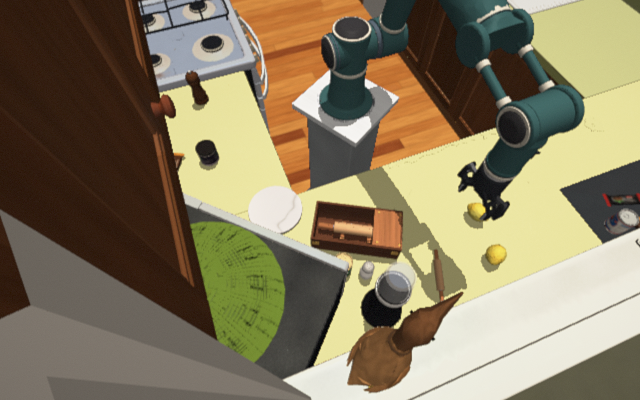

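View pics/wrist0.png

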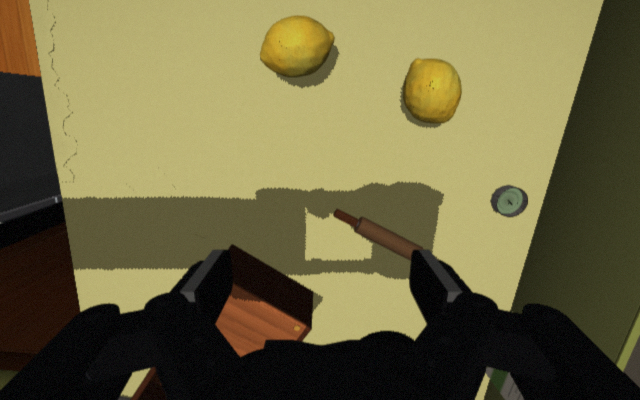

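The scene view shows the box at about (287,196), the slab at (355,218) and the spice tin at (433,253). In the side view the box is at (357,230) with its cover on the right, the slab is at (275,210), and the tin and shaker are at (345,262) and (367,270). The smaller brown pin on the counter at (438,272) is the look-alike. The wrist view shows only the covered end of the box.

Run:
```python
import cv2,numpy as np
a=cv2.imread("pics/side0.png")[180:290,235:415]; b=cv2.imread("pics/scene0.png")[160:250,230:390]
A=cv2.resize(a,None,fx=4.4,fy=4.4,interpolation=cv2.INTER_CUBIC);cv2.imwrite("pics/c1.png",A)
B=cv2.resize(b,None,fx=5,fy=5,interpolation=cv2.INTER_CUBIC);cv2.imwrite("pics/c2.png",B)
```

```text
(no output)
```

View pics/c1.png

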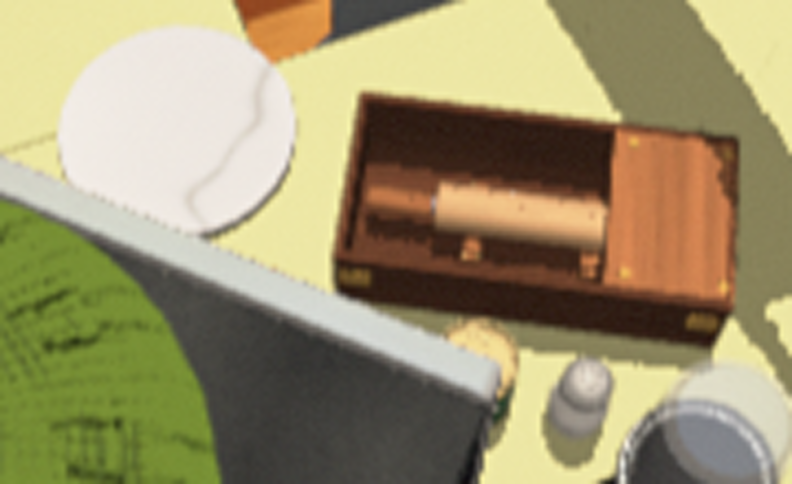

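View pics/c2.png

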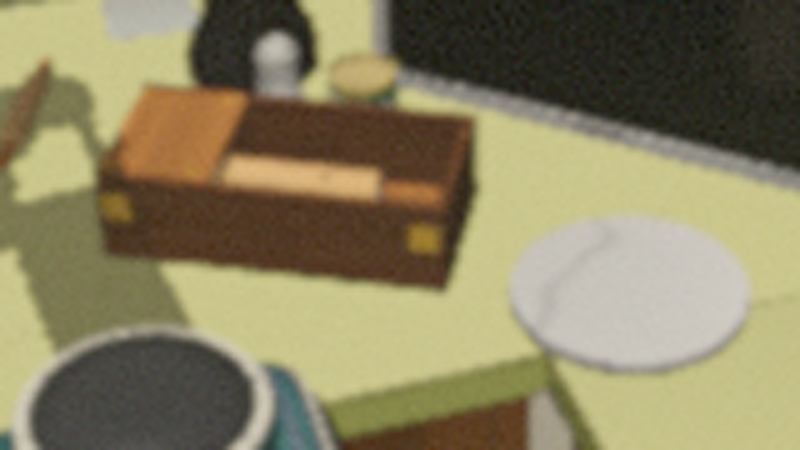

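The side crop shows the rim corners at crop pixels (362,95), (738,138), (732,303) and (338,280), with the barrel running from (435,208) to (606,225). The scene crop shows the rim corners at (148,88), (472,120), (450,215) and (103,180), with the slab centred near (630,290).

```bash
cat > h.py <<'E'
import numpy as np,cv2
def ray(c,uv,z):
    uv=np.atleast_2d(uv);d=(np.linalg.inv(c["mtx"])@np.c_[uv,np.ones(len(uv))].T)
    R=c["R"];o=-R.T@c["t"];w=(R.T@d).T
    return o+w*((z-o[2])/w[:,2])[:,None]
E
python3 - <<'E'
from h import *
np.set_printoptions(precision=4,suppress=True)
S=np.load("side0.npz");C=np.load("scene0.npz")
fs=lambda p:(np.array(p)+.5)/4.4-.5+[235,180]
fc=lambda p:(np.array(p)+.5)/5-.5+[230,160]
for n,P in(("side",ray(S,fs([(362,95),(738,138),(732,303),(338,280)]),.078)[:,:2]),("scene",ray(C,fc([(148,88),(103,180),(450,215),(472,120)])[[2,1,0,3]],.078)[:,:2])):
    print(n,P.tolist(),"ctr",P.mean(0),"L",np.linalg.norm(P[0]-P[1]),np.linalg.norm(P[2]-P[3]),"W",np.linalg.norm(P[1]-P[2]),np.linalg.norm(P[0]-P[3]))
    d=P[0]-P[1]+P[3]-P[2];print("yaw",np.arctan2(d[1],d[0]), 'or from W',np.arctan2(*(P[3]-P[0]+P[2]-P[1])[::-1]))
print("barrel",ray(S,fs([(435,208),(606,225),(365,187)]),.042))
def m(c,x0,x1,y0,y1):
    p=c["pixels"];h=cv2.cvtColor(p,cv2.COLOR_BGR2HSV);k=((h[...,1]<45)&(h[...,2]>140)).astype(np.uint8);q=np.zeros_like(k);q[y0:y1,x0:x1]=k[y0:y1,x0:x1]
    cs=cv2.findContours(q,0,1)[0];return max(cs,key=cv2.contourArea).reshape(-1,2)
for n,c,b in(("side",S,(245,305,183,225)),("scene",C,(325,385,198,240))):
    P=ray(c,m(c,*b),.014)[:,:2].astype(np.float32);print(n,"slab",cv2.minEnclosingCircle(P),cv2.fitEllipse(P))
# microwave base edge scene, tin, shaker, spice tin
print("mw",ray(C,fc([(375,75),(800,183)]),0)[:,:2].tolist(),"tin",ray(C,fc([(365,72)]),.072),ray(S,fs([(482,352)]),.072),"shk",ray(C,fc([(277,45)]),.085),ray(S,fs([(585,375)]),.085),"mill",ray(C,fc([(255,50)]),0.03),"spice",ray(C,[(433,244)],.07))
E
```

```text
side [[0.4661151230236116, 0.23357664638168557], [0.3266017512907695, 0.4617992332588872], [0.43398248191446714, 0.5255118728975716], [0.5863375878894106, 0.31034755734150316]] ctr [0.4533 0.3828] L 0.26748743905684247 0.26364324570401504 W 0.12485960819659804 0.14264366031481568
yaw -0.9886290639737287 or from W 0.5529924742143271
scene [[0.46269056876623976, 0.21840031529923176], [0.3256757682569716, 0.4463600805319894], [0.4331889188414087, 0.5163197997878508], [0.5670563202528984, 0.2891523535200454]] ctr [0.4472 0.3676] L 0.2659674982466251 0.2636769421176246 W 0.1282709626803775 0.1260875132428841
yaw -1.033929149918231 or from W 0.586233330405305
barrel [[0.4896 0.3194 0.042 ]
 [0.424  0.422  0.042 ]
 [0.5081 0.2701 0.042 ]]
side slab ((0.5578836798667908, 0.11685457080602646), 0.09884237498044968) ((0.544221043586731, 0.11315640807151794), (0.1533426195383072, 0.19154804944992065), 48.35459518432617)
scene slab ((0.5436601638793945, 0.11232301592826843), 0.09417642652988434) ((0.5441955924034119, 0.1129675954580307), (0.17637501657009125, 0.18305368721485138), 127.37235260009766)
mw [[0.6518693549487433, 0.47787534666450293], [0.7575360486866805, 0.10557886225634328]] tin [[0.5698 0.4074 0.072 ]] [[0.5641 0.4152 0.072 ]] shk [[0.5383 0.4759 0.085 ]] [[0.5389 0.4787 0.085 ]] mill [[0.5803 0.5507 0.03  ]] spice [[ 0.5417 -0.2074  0.07  ]]
```

```bash
cat >> h.py <<'E'
from scipy.spatial.transform import Rotation as Ro
def go(p,ang,cmd=None):
    """shift along tool axes and tool-z turn to world p, tool-x heading ang; cmd=(pos,rotvec) commanded pose"""
    from workcell import bot
    s=bot.read_state();pos,rv=(s["tool_pos"],s["tcp_rot"]) if cmd is None else cmd
    R=Ro.from_rotvec(rv).as_matrix();h=np.arctan2(R[1,0],R[0,0])
    return np.round(R.T@(np.array(p)-pos),4),round(float(-(ang-h)),4),h
E
python3 -c "
from h import *
print(go([.458,.362,.22],np.pi-1.02))"
```

```text
(array([-0.2598, -0.1516,  0.0275]), 0.5792, np.float64(2.7008309765363645))
```

Emit:
{"api": "play_rows", "payload": {"steps": [-0.03,-0.018,0.003,0.07,-0.075,-0.044,0.008,0.17,-0.125,-0.073,0.013,0.28,-0.175,-0.102,0.018,0.39,-0.22,-0.128,0.023,0.49,-0.25,-0.146,0.027,0.56,-0.26,-0.152,0.027,0.579,-0.26,-0.152,0.027,0.579], "jaw": 80, "grip_force": 20}}

```text
time: 1.15
tool_pos: [0.4584, 0.3619, 0.2212]
tcp_rot: [-1.534, -2.741, -0.0]
wrist_force: [0.0, 0.5, -0.1]
width: 0.69
grip_force: 0.0
```

Run:
```python
from workcell import bot
import cv2,numpy as np
s=bot.read_state();print(s["time"],s["tool_pos"],s["tcp_rot"],s["width"],s["wrist_force"])
c=bot.read_camera("wrist");cv2.imwrite("pics/w1.png",c["pixels"]);np.savez("w1.npz",**c)
```

```text
1.15 [0.45838282 0.36191511 0.2212216 ] [-1.53399130e+00 -2.74100757e+00 -1.15648290e-04] 0.689519260709981 [ 0.02773008  0.53116552 -0.11576315]
```

View pics/w1.png

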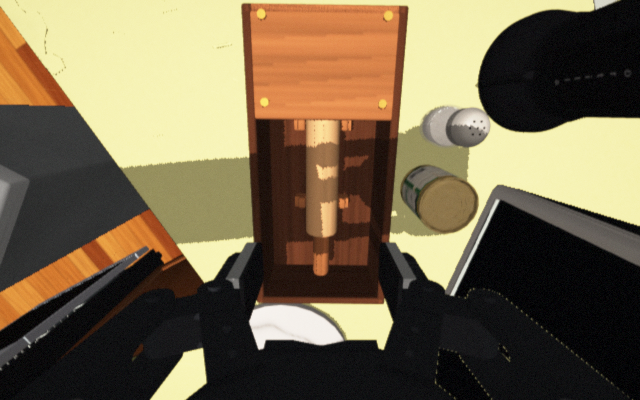

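The wrist view from above the box shows the rim corners at (243,4), (408,6), (384,301) and (262,303). The barrel spans columns 306–340 and ends at row 237, and the handle tip is at (320,275).

Run:
```python
from h import *
np.set_printoptions(precision=4,suppress=True)
W=np.load("w1.npz")
P=ray(W,[(243,4),(408,6),(384,301),(262,303)],.078)[:,:2]
print(P,P.mean(0),[np.linalg.norm(P[i]-P[(i+1)%4]) for i in range(4)])
d=P[3]-P[0]+P[2]-P[1];print("yaw",np.arctan2(d[1],d[0]))
B=ray(W,[(306,125),(341,125),(306,230),(337,230)],.042)[:,:2];a=(B[0]+B[1])/2;b=(B[2]+B[3])/2
print("pin axis",a,b,np.arctan2(*(b-a)[::-1]))
e=ray(W,[(321.5,237)],.05)[0,:2]; t=ray(W,[(320,275)],.043)[0,:2]
c=P.mean(0)
for th in(-1.02,np.arctan2(d[1],d[0])):
    u=np.array([np.cos(th),np.sin(th)]);v=np.array([-u[1],u[0]])
    for n,x in zip("a b barrelend tip coverL coverR".split(),[a,b,e,t,*ray(W,[(256,121),(393,118)],.078)[:,:2]]):print(n,(x-c)@u,(x-c)@v)
```

```text
[[0.3266 0.4598]
 [0.437  0.5259]
 [0.5733 0.298 ]
 [0.4677 0.2303]] [0.4512 0.3785] [np.float64(0.12869530745602417), np.float64(0.2655643513174453), np.float64(0.12532628397236306), np.float64(0.2693351213105043)]
yaw -1.0256770352232452
pin axis [0.4292 0.4137] [0.4853 0.3187] -1.0370925858040436
a -0.04144768533419051 -0.0002957527783709452
b 0.06887238782559102 -0.002181591751704715
barrelend 0.07362382486267673 -0.002197895678342714
tip 0.12292925479647315 -0.0038404846933374017
coverL -0.046187556833022156 -0.05873626293007207
coverR -0.048661348154280686 0.05902901430102207
a -0.04144533844295516 -0.0005310467181787436
b 0.06888366290050482 -0.0017905677254266164
barrelend 0.07363511592887666 -0.0017798974588071345
tip 0.12294907632474551 -0.0031425528456777646
coverL -0.04585336650945792 -0.058997523413644525
coverR -0.048995672003043396 0.05875181238491775
```

```bash
python3 -c "
from h import *
print(go([.4586,.3647,.038],np.pi-1.03))"
```

```text
(array([0.0014, 0.0015, 0.1834]), 0.0106, np.float64(2.1222148186726026))
```

Emit:
{"api": "play_rows", "payload": {"steps": [0.001,0.001,0.03,0.01,0.001,0.001,0.07,0.01,0.001,0.001,0.11,0.01,0.001,0.001,0.14,0.01,0.001,0.001,0.16,0.01,0.001,0.001,0.173,0.01,0.001,0.001,0.18,0.01,0.001,0.001,0.184,0.01,0.001,0.001,0.184,0.01]}}

```text
time: 2.33
tool_pos: [0.4586, 0.3643, 0.0436]
tcp_rot: [-1.546, -2.734, -0.001]
wrist_force: [-19.0, -11.1, 35.8]
width: 0.683
grip_force: 13.2
```

Emit:
{"api": "play_rows", "payload": {"steps": [0,0,0,0,0,0,0,0,0,0,0,0,0,0,0,0,0,0,0,0,0,0,0,0], "jaw": 255, "grip_force": 20}}

```text
time: 3.08
tool_pos: [0.4606, 0.3652, 0.0409]
tcp_rot: [1.546, 2.733, 0.007]
wrist_force: [-3.1, -0.8, 14.8]
width: 0.39
grip_force: 20.6
```

Emit:
{"api": "play_rows", "payload": {"steps": [0,0,-0.004,0,0,0,-0.008,0,0,0,-0.01,0,0,0,-0.01,0]}}

```text
time: 3.58
tool_pos: [0.4585, 0.3633, 0.047]
tcp_rot: [-1.547, -2.734, 0.001]
wrist_force: [-0.2, -0.0, -2.1]
width: 0.394
grip_force: 20.1
```

Emit:
{"api": "play_rows", "payload": {"steps": [0,0,-0.004,0,0,0,-0.008,0,0,0,-0.012,0,0,0,-0.015,0,0,0,-0.017,0]}}

```text
time: 4.2
tool_pos: [0.4585, 0.3631, 0.0642]
tcp_rot: [1.547, 2.734, -0.001]
wrist_force: [0.3, -1.4, -4.6]
width: 0.389
grip_force: 20.3
```

Emit:
{"api": "play_rows", "payload": {"steps": [0,0,-0.003,0,0,0,-0.006,0,0,0,-0.009,0,0,0,-0.012,0,0,0,-0.015,0,0,0,-0.018,0,0,0,-0.02,0,0,0,-0.02,0]}}

```text
time: 5.2
tool_pos: [0.4588, 0.3636, 0.0846]
tcp_rot: [1.547, 2.734, 0.001]
wrist_force: [0.2, 0.1, -3.4]
width: 0.386
grip_force: 20.4
```

Run:
```python
from workcell import bot
import cv2,numpy as np
w=bot.read_camera("wrist")["pixels"];a=bot.read_camera("side")["pixels"][150:300,235:435];c=bot.read_camera("scene")["pixels"][130:250,230:390]
r=lambda x:cv2.resize(x,(400,300),interpolation=cv2.INTER_CUBIC)
cv2.imwrite("pics/m1.png",np.vstack([np.hstack([r(a),r(c)]),cv2.resize(w[:300],(800,300))]))
```

```text
(no output)
```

View pics/m1.png

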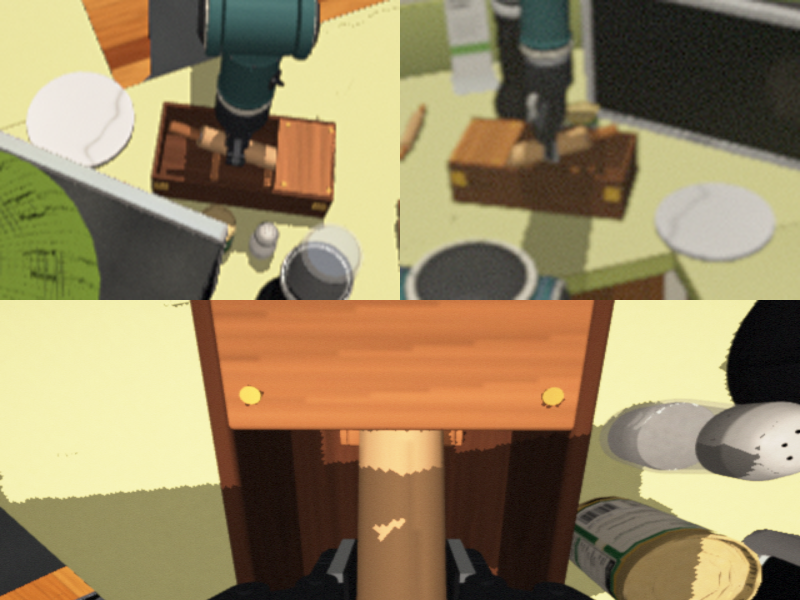

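The pin leans out at about 25° with its rear end still under the cover, and the tins are untouched. Next I draw it out on the slant.

Emit:
{"api": "play_rows", "payload": {"steps": [-0.008,0,-0.003,0,-0.018,0,-0.006,0,-0.028,0,-0.01,0,-0.038,0,-0.014,0,-0.048,0,-0.018,0,-0.058,0,-0.022,0,-0.068,0,-0.026,0,-0.077,0,-0.03,0,-0.083,0,-0.034,0,-0.085,0,-0.036,0]}}

```text
time: 6.6
tool_pos: [0.5028, 0.2904, 0.1207]
tcp_rot: [1.548, 2.734, 0.001]
wrist_force: [-0.2, 0.3, -2.4]
width: 0.39
grip_force: 20.5
```

Emit:
{"api": "play_rows", "payload": {"steps": [0,0,-0.015,0,0,0,-0.035,0,0,0,-0.055,0,0.01,0,-0.065,0,0.025,0,-0.065,0,0.04,0,-0.065,0,0.048,0,-0.065,0,0.05,0,-0.065,0,0.05,0,-0.065,0]}}

```text
time: 7.72
tool_pos: [0.4764, 0.3334, 0.1848]
tcp_rot: [-1.546, -2.734, 0.001]
wrist_force: [-0.1, -0.3, -1.2]
width: 0.393
grip_force: 20.6
```

Emit:
{"api": "play_rows", "payload": {"steps": [0,0,0.01,0,0,0,0.02,0,0,0,0.03,0,0,0,0.04,0,0,0,0.05,0,0,0,0.055,0,0,0,0.06,0,0,0,0.06,0]}}

```text
time: 8.72
tool_pos: [0.4766, 0.3336, 0.1251]
tcp_rot: [-1.547, -2.734, -0.0]
wrist_force: [0.7, 0.9, -0.1]
width: 0.386
grip_force: 20.3
```

Contact is just beginning (wrist force −2 → about 0), so I continue levelling.

Emit:
{"api": "play_rows", "payload": {"steps": [0,0,0.004,0,0,0,0.008,0,0,0,0.012,0,0,0,0.016,0,0,0,0.02,0,0,0,0.024,0,0,0,0.028,0,0,0,0.031,0,0,0,0.031,0]}}

```text
time: 9.85
tool_pos: [0.4765, 0.3334, 0.0939]
tcp_rot: [-1.547, -2.734, 0.001]
wrist_force: [0.9, 0.3, -0.8]
width: 0.389
grip_force: 20.0
```

Run:
```python
from workcell import bot
import cv2,numpy as np
w=bot.read_camera("wrist")["pixels"];a=bot.read_camera("side")["pixels"][150:300,235:435];c=bot.read_camera("scene")["pixels"][130:250,230:390]
r=lambda x:cv2.resize(x,(400,300),interpolation=cv2.INTER_CUBIC)
cv2.imwrite("pics/m2.png",np.vstack([np.hstack([r(a),r(c)]),cv2.resize(w[:300],(800,300))]))
from h import *
s=bot.read_state();print(s["wrist_force"],go([.544,.113,.15],np.pi-1.03))
```

```text
[-0.40616719 -0.95238439 -0.4043768 ] (array([-0.2237, -0.0557, -0.0557]), 0.0003, np.float64(2.1119166005296934))
```

View pics/m2.png

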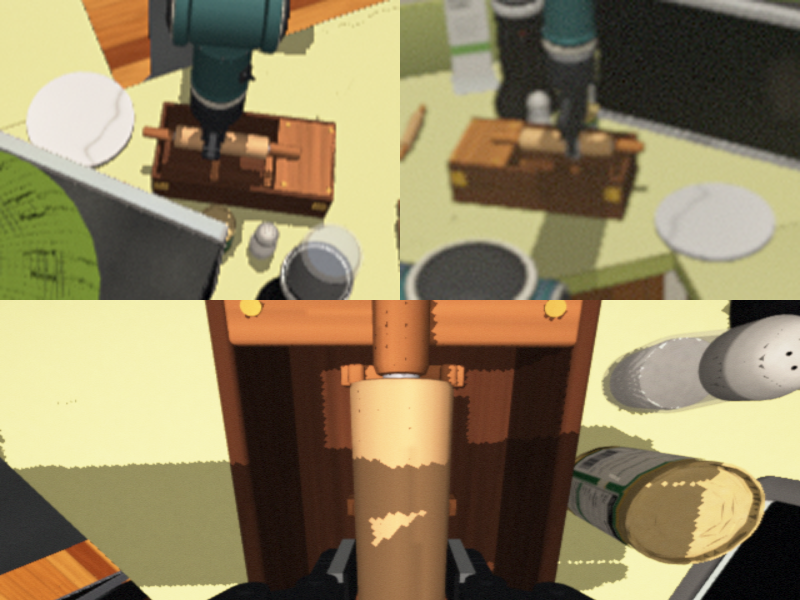

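The pin now lies level across the box top. Next I lift it and carry it over the slab.

Emit:
{"api": "play_rows", "payload": {"steps": [0,0,0,0,0,0,-0.01,0,0,0,-0.025,0,0,0,-0.04,0,-0.01,-0.002,-0.054,0,-0.03,-0.007,-0.06,0,-0.055,-0.013,-0.06,0,-0.085,-0.02,-0.06,0,-0.115,-0.027,-0.06,0,-0.145,-0.034,-0.06,0], "grip_force": 50}}

```text
time: 11.25
tool_pos: [0.5222, 0.1891, 0.1542]
tcp_rot: [1.548, 2.734, -0.001]
wrist_force: [-0.4, 1.0, -1.7]
width: 0.376
grip_force: 51.0
```

Emit:
{"api": "play_rows", "payload": {"steps": [-0.028,-0.007,0,0,-0.053,-0.012,0,0,-0.073,-0.017,0,0,-0.086,-0.02,0.002,0,-0.093,-0.022,0.004,0,-0.094,-0.022,0.005,0,-0.094,-0.022,0.005,0,-0.094,-0.022,0.005,0]}}

```text
time: 12.25
tool_pos: [0.5516, 0.1004, 0.1493]
tcp_rot: [-1.546, -2.735, -0.0]
wrist_force: [0.3, -0.2, -3.0]
width: 0.38
grip_force: 51.0
```

Run:
```python
from workcell import bot
import cv2,numpy as np
s=bot.read_state();print(s["time"],s["tool_pos"],s["wrist_force"],abs(s["joint_vel"]).max())
a=bot.read_camera("side")["pixels"][130:280,185:385];c=bot.read_camera("scene")["pixels"][120:240,260:420]
r=lambda x:cv2.resize(x,(400,300),interpolation=cv2.INTER_CUBIC)
cv2.imwrite("pics/m3.png",np.hstack([r(a),r(c)]))
```

```text
12.25 [0.55158688 0.10035927 0.14929859] [ 0.34624208 -0.20303683 -2.95634458] 0.003312521333164684
```

View pics/m3.png

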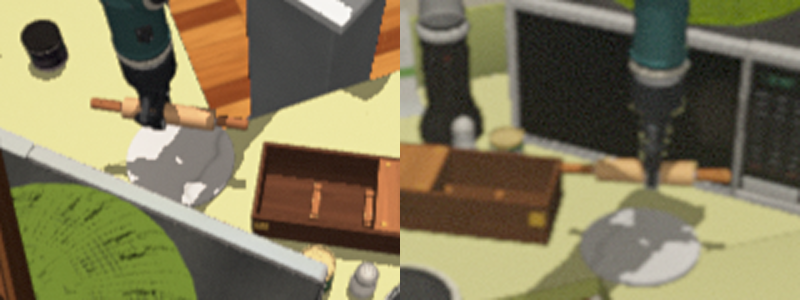

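The pin is held level above the slab's middle, clear of everything, and the slab and tins have not moved.

```bash
python3 -c "
from workcell import bot
print(bot.finish_job())"
```

```text
the job is handed in; nothing more can be done
None
```

I drew the pin out of the box on the slant and handed the job in with it held level, about 150 mm above the middle of the slab; the hand-in call returned no verdict.

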